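# Seat the test-bar holder on the gloss gauge

## Robot

A 6-joint arm with a two-finger parallel gripper is mounted at the origin on the work surface. World frame = base frame: x ahead of the robot, y to its left, z up, the work surface at z = 0. Lengths are in mm, angles in rad, forces in N, time in s.
With the tool pointing down it reaches from about 400 to 925 mm from the base axis. Payload 12.5 kg.
Tool frame: the origin (TCP) lies at the very end of the fingers, on their centre line; the grasp point (between the pads) lies 19 mm behind it; z points along the fingers, y is the line along which they close (so a half turn about z gives the same grasp; the last joint's range is limited). The gripper opens to 95 mm and grips with 3 to 60 N. Pads are 20 mm wide; open, the fingers measure 119 mm over their backs; the gripper's body (75 mm by 180 mm) begins 59 mm behind the grasp point.
Start: joints at [1.126, 0.491, 1.559, -0, 1.092, -0.106], TCP at [207.707, 589.498, 189.161] pointing down, gripper open.
Joint ranges: [-3.1, 3.1], [-0.84, 2.19], [0.05, 2.79], [-1.13, 4.28], [0.06, 2.93], [-2.69, 2.69]. Speed limits (rad/s): [2.22, 2.22, 2.79, 3.14, 3.14, 3.14].

## Interface

Orientations are given as [roll, pitch, yaw] about the fixed x, y, z axes, in that order (R = Rz(yaw) Ry(pitch) Rx(roll)).
In Python, from cell import state, read_camera, camera_info, job_done gives the robot as it stands.
- The arm moves only by the shell command python3 -m handwheel 'ROWS'. ROWS is a JSON list of rows, 1 to 5 of them, each of 5 numbers: dx, dy, dz in mm, then a turn about the tool's z in rad, then the opening from 0.0 (shut) to 1.0 (fully open); each row is the pose to reach, as a shift and turn from the pose commanded when the command began, along the tool's axes at that moment; what a row does not reach only later rows make up. A row lasts 1/12 s, in which the tool goes at most 41.7 mm and 0.125 rad, less where a joint would pass 70% of its speed; a pose out of reach is approached as far as the arm can. The fingers move at their own pace and stop on an object; the grip force is fixed at half the most. Time passes only in rows, so rows that do not move let the fingers close. It prints the time, the measured TCP pose, the force, the opening and the grip force at its end.
- state(): the state, without advancing time (a new reading comes with each control period).
- read_camera(name): name is "scene" or "top" or "wrist"; returns (picture, depth): 400x640x3 uint8, red, green, blue; 400x640 float32, mm along the optical axis (not along the pixel's ray), 0 where there is no reading.
- camera_info(name): a dict with "vertical_fov" (degrees; the focal length in pixels is half the picture's height over the tangent of half this angle, whatever the lens; pixels are square), "cx", "cy" (the principal point, pixels), "dist_coeffs" ([k1, k2, p1, p2, k3] as OpenCV has them; the pictures are not rectified), "origin" and "attitude" of the camera in the world. Camera axes: x right, y down, z forward; pixel columns grow to the right and rows downward; lengths in mm; the calibration is good to about 2 mm. A picture is of the moment at which its call begins: read the wrist's pose just before it. camera_info takes no time and is no camera call; for the wrist camera it gives the pose at the moment of the call.
- job_done(): hands the job in; it is judged then, once.
The state is a dict: "t": time; "joints": joint angles; "qvel": joint speeds; "tau": joint torques, N m; "eef_pos": TCP position; "tcp_rot": TCP orientation; "ft_force": force on the tool from outside, world axes, zero at the start; "moment": the same for the moment, N m; "opening": opening from 0.0 (shut) to 1.0 (fully open); "grip_force": force on a finger pad.
Only numpy, scipy, OpenCV 4.12 (cv2) and the standard library are available. Lean on these libraries where they do the work, as an engineer would, in place of code of your own. Each camera call takes 0.05 s, during which the arm holds its last target. There are 200 camera calls.

## Task

Pick up the three-footed test-bar holder and set it on the glaze gauge's steel seat plate, turned so that its three ball feet settle fully home, one in the cone, one in the groove and one on the flat. Once it is home, bed it down with a gentle push of about 8 N (40 N would spoil the seats), then let go and leave it seated. Do not drop, tip or ram the holder, and leave the jar, the vial and the cup where they are.

Things in the scene. Friction and masses are not known exactly. Their poses are not given: they have to be found in the camera images.
- gauge_base: Gauge housing, fixed: white box 190 x 190 x 20 mm, low grey key strip (30 mm wide) along its -x side. Origin on its underside in the middle, z up. On it a dark round turntable (to z = 24 mm), and on that a bare steel seat plate 136 x 136 x 24 mm whose upper face, the land, is 48 mm above the underside. Ball centres are 51.9 mm above the underside when fully home, 55 mm on the land.
- land_mid (a point): Pivot of the turntable at land height, 48 mm above the housing's origin; axes are the HOUSING's. The turntable is clamped at an unmeasured angle t, -0.65 to +0.65 rad about z from the housing's yaw: find t by sight or by turning the holder in light contact. It will not turn under load. Plate at t = 0: x -64 to +72, y -68 to +68 mm from here.
- holder: Loose test-bar holder, 0.34 to 0.53 kg: three aluminium arms (z 11 to 21 mm), a ball foot of radius 7 mm under each end. Origin in the middle at the balls' lowest level: z = 0 on the counter, 44.9 mm above the housing's underside when home. Grip the middle block: 44 mm along x, 20 mm across y, z 21 to 58 mm. A ceramic bar 38 x 8 mm stands out of it to z = 66 mm and takes the push.
- foot_a (a point): Centre of the ball foot at (55, 0, 7) mm in the holder's frame. The feet are alike, at 0, 120 and 240 degrees on a 55 mm radius circle, as are the pockets; any foot may go in any seat, so the holder fits at the yaw of the housing + t + 0, 120 or 240 degrees, its middle over the pivot. Only there do all three feet drop 3.1 mm below the land together.
- foot_b (a point): Centre of the ball foot at (-27.5, 47.6, 7) mm in the holder's frame. The seats, at t = 0, from the pivot: CONE at (-27.5, -47.6) mm, mouth 12 mm across; V-GROOVE at (-27.5, 47.6) mm, 12 mm wide, 30 mm long along y; both with 45 degree walls; FLAT at (55, 0) mm, a 24 x 24 mm recess with a level floor 3.1 mm below the land. All turn with t.
- foot_c (a point): Centre of the ball foot at (-27.5, -47.6, 7) mm in the holder's frame. Feet and seats are slippery polished steel (friction about 0.2): let go within about 0.06 rad and 2 mm of home, the feet slide home by weight; further off, they stay on the land.
- jar: Bystander: glass glaze jar with a lid, 68 mm across, 115 mm high; origin at the middle of its underside.
- vial: Bystander: small amber vial, 30 mm across, 55 mm high; origin at the middle of its underside.
- bisque_cup: Bystander: unglazed white cup, 80 mm across the rim, 75 mm high; origin at the middle of its underside.
There are look-alikes about, which are no part of the job. Leave any black or pink look-alike of the holder alone.

How it is judged:
By the outcome, as a careful person would: the job done as asked, in the order asked, and still so for the second after the job is handed in, with the robot touching nothing.
It also fails if it takes over 72 s, if anything falls off the work surface, if the arm or the gripper's body presses on something with over 40 N, if the wrist force passes 120 N, or if a joint passes its speed limit or range.

## Working session

There is one attempt and no reset: what is moved stays moved. The work goes in short steps, Python scripts to look and compute and a shell command to move; the robot and the scene stay as the last step left them, time stands still between calls to the robot, and variables do not carry over. Pictures are saved under pics/ and viewed, at most 11 in all, crops included, and the job is handed in when it is done.

```bash
ls; mkdir -p pics; python3 - <<'E'
from cell import *
import cv2
for n in ["scene","top"]:
    p,d=read_camera(n); cv2.imwrite(f"pics/{n}0.png",p[:,:,::-1]); import numpy as np; np.savez(f"pics/{n}0.npz",p=p,d=d)
    print(n,camera_info(n))
print(camera_info("wrist")); print(state())
E
```

```text
pics
scene {'vertical_fov': 47.147583216251626, 'cx': 324.4048135257479, 'cy': 200.43240718341295, 'dist_coeffs': array([0.00135358, 0.        , 0.        , 0.        , 0.        ]), 'origin': array([931.08715514, 365.53197505, 848.55710031]), 'attitude': array([-2.57415203, -0.00406151,  2.33825279])}
top {'vertical_fov': 42.587693753629075, 'cx': 322.6482679855775, 'cy': 202.70411695197416, 'dist_coeffs': array([-0.00055542,  0.        ,  0.        ,  0.        ,  0.        ]), 'origin': array([ 485.6614103 ,   19.79542146, 1049.95441328]), 'attitude': array([-3.05120162,  0.01587656, -1.54447126])}
{'vertical_fov': 61.715559188879354, 'cx': 324.7578943771607, 'cy': 202.42015189958238, 'dist_coeffs': array([0.02414585, 0.        , 0.        , 0.        , 0.        ]), 'origin': array([133.66035749, 613.37353911, 384.60299869]), 'attitude': array([2.86372008e+00, 1.73252289e-03, 1.23130921e+00])}
{'t': 0.1, 'joints': array([ 1.12639707e+00,  4.91460205e-01,  1.55940039e+00, -2.96655353e-06,
        1.09169887e+00, -1.05614974e-01]), 'qvel': array([ 2.21813682e-04, -2.53068845e-03, -3.26904431e-03,  1.21845640e-03,
       -8.83787331e-06,  5.81082144e-04]), 'tau': array([ 2.45849711e-03, -6.13631558e+01, -2.58606040e+01,  6.93274196e-02,
        4.70207131e-02, -1.16990850e-04]), 'eef_pos': array([207.59488154, 589.25575534, 188.64038305]), 'tcp_rot': array([-3.14063096e+00, -9.93029915e-05,  2.80280969e+00]), 'ft_force': array([-0.24946334, -0.32906339, -0.51445736]), 'moment': array([-0.00748484, -0.09336117,  0.04895015]), 'grip_force': 0.0, 'opening': 0.9978596522602386}
```

View pics/top0.png

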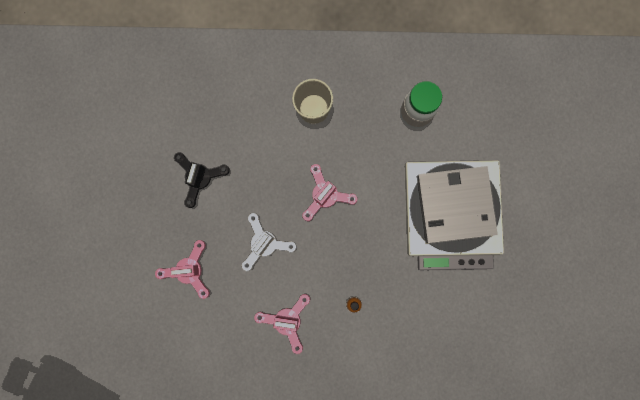

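View pics/scene0.png

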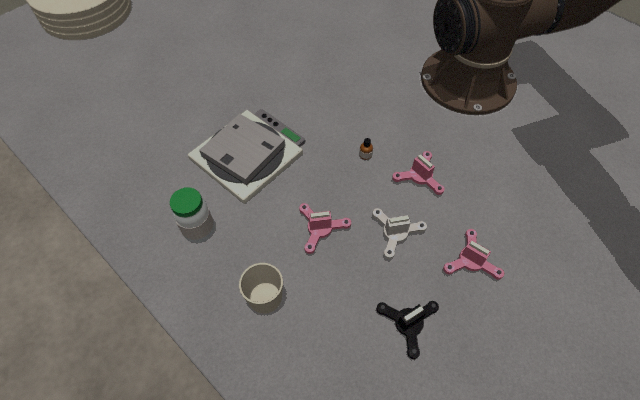

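Candidates in top view: black (200,177), pinks (325,193), (187,271), (287,321), and plain aluminium/white (263,243). The last fits, since it is neither black nor pink. Next I'll confirm it with a crop and measure it.

```bash
cat > h.py <<'E'
import numpy as np, cv2
from cell import *
from scipy.spatial.transform import Rotation as R
def cast(n,uv,z,info=None):
    c=info or camera_info(n); f=200/np.tan(np.radians(c["vertical_fov"]/2))
    K=np.array([[f,0,c["cx"]],[0,f,c["cy"]],[0,0,1]])
    u=cv2.undistortPoints(np.array(uv,float).reshape(-1,1,2),K,c["dist_coeffs"])[:,0]
    r=R.from_euler("xyz",c["attitude"]).apply(np.c_[u,np.ones(len(u))])
    o=np.array(c["origin"]); return o+r*((z-o[2])/r[:,2])[:,None]
def blobs(m,lo,hi,off=(0,0)):
    n,l,s,c=cv2.connectedComponentsWithStats(m.astype(np.uint8)); 
    return [(c[i]+off,s[i,4]) for i in range(1,n) if lo<=s[i,4]<=hi]
E
python3 - <<'E'
from h import *
p=np.load("pics/top0.npz")["p"]
a=cv2.resize(p[205:280,235:310],None,fx=8,fy=8,interpolation=cv2.INTER_CUBIC)[:,:400*2]
b=cv2.resize(p[150:275,400:510],None,fx=4.8,fy=4.8,interpolation=cv2.INTER_CUBIC)
cv2.imwrite("pics/hc.png",cv2.resize(np.hstack([cv2.resize(a,(400,400)),cv2.resize(b,(352,400))]),None,fx=1.06,fy=1.06)[:,:,::-1])
g=p.mean(2)
print([ (c.round(1),s,cast("top",c,48)[0].round(1)) for c,s in blobs(g[168:242,422:494]<85,8,400,(422,168))])
print(cast("top",[(263,243)],40).round(0), cast("top",[(247,266),(253,218),(291,247)],20).round(0))
w=(g>190).astype(np.uint8); w[:,:400]=0; w[:155]=0; w[262:]=0
k=cv2.findNonZero(w); r=cv2.minAreaRect(k); print(r,cast("top",cv2.boxPoints(r),20).round(1))
E
```

```text
[(array([443.4, 169.1]), np.int32(80), array([ 648.3, -197.4,   48. ])), (array([454.1, 178.3]), np.int32(129), array([ 630.4, -218.4,   48. ])), (array([492.2, 190.5]), np.int32(39), array([ 608.2, -292.7,   48. ])), (array([423.5, 226.5]), np.int32(110), array([ 534.4, -159.4,   48. ])), (array([484.3, 217.1]), np.int32(28), array([ 555.7, -277.2,   48. ])), (array([435.6, 222.9]), np.int32(79), array([ 542. , -182.8,   48. ])), (array([472.8, 239.5]), np.int32(117), array([ 511.6, -255. ,   48. ]))]
[[494. 153.  40.]] [[448. 186.  20.]
 [544. 178.  20.]
 [488. 100.  20.]]Traceback (most recent call last):
  File "<stdin>", line 10, in <module>
cv2.error: OpenCV(4.12.0) /io/opencv/modules/imgproc/src/convhull.cpp:143: error: (-215:Assertion failed) total >= 0 && (depth == CV_32F || depth == CV_32S) in function 'convexHull'
```

View pics/hc.png

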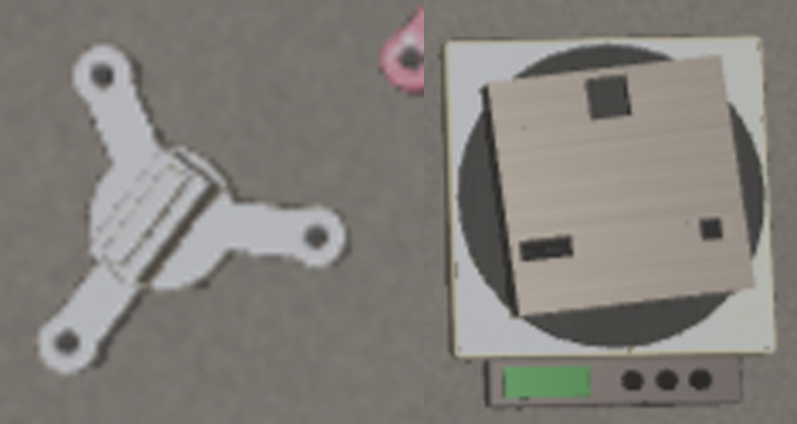

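The crop confirms the holder: bare aluminium, white bar, foot studs at about (253,218), (291,247) and (247,265.5), with the block's long axis along the last one. The plate shows the flat at (454,178), cone at (484,217) and groove at (436,223). The spacings come to 95.1, 95.3 and 95.4 mm, so this matches the 55 mm circle.

```bash
cat >> h.py <<'E'
def plan(target,yaw):
    s=state(); M=R.from_euler("xyz",s["tcp_rot"])
    d=M.inv().apply(np.array(target)-s["eef_pos"])
    y=s["tcp_rot"][2]; t=[-((yaw+k*np.pi-y+np.pi/2*0+2*np.pi)%(2*np.pi)) for k in (0,1)]
    t=[(x+np.pi)%(2*np.pi)-np.pi for x in t]
    print("pos",s["eef_pos"].round(1),"rot",s["tcp_rot"].round(3),"j6",s["joints"][5].round(2),"tool d",d.round(1),"turn",np.round(t,3),"F",s["ft_force"].round(1))
E
python3 - <<'E'
from h import *
p=np.load("pics/top0.npz")["p"]; g=p.mean(2)
f=[]
for u,v in [(247,265.5),(253,218),(291,247)]:
    x0,y0=int(u)-4,int(v)-4; w=130-g[y0:y0+9,x0:x0+9]; w[w<0]=0
    yy,xx=np.mgrid[y0:y0+9,x0:x0+9]; r=(xx-u)**2+(yy-v)**2<=9; w=w*r
    f.append([(w*xx).sum()/w.sum(),(w*yy).sum()/w.sum()])
P=cast("top",f,21)[:,:2]; c=P.mean(0); print(np.round(f,1),P.round(1),c.round(1),[np.linalg.norm(P[i]-P[i-1]).round(1) for i in range(3)])
a=[np.arctan2(*(q-c)[::-1]) for q in P]; print(np.round(a,3))
plan([c[0],c[1],150],a[0])
E
```

```text
[[246.5 265.2]
 [252.8 218. ]
 [290.6 246.5]] [[449.5 187.3]
 [544.1 178.3]
 [488.9 100.4]] [494.2 155.3] [np.float64(95.4), np.float64(95.0), np.float64(95.5)]
[ 2.52   0.431 -1.667]
pos [207.6 589.3 188.6] rot [-3.141 -0.     2.803] j6 -0.11 tool d [-414.5 -314.    38.9] turn [ 0.283 -2.859] F [-0.2 -0.3 -0.5]
```

```bash
python3 -m handwheel '[[-30,-22,0,0.05,1],[-60,-45,0,0.1,1],[-90,-68,0,0.15,1],[-120,-91,0,0.2,1],[-150,-114,0,0.283,1]]'
python3 -m handwheel '[[-30,-22.7,0,0,1],[-60,-45.4,10,0,1],[-90,-68,20,0,1],[-120,-91,30,0,1],[-150,-114,38,0,1]]'
python3 -m handwheel '[[-30,-22,0,0,1],[-60,-45,0,0,1],[-90,-67,0,0,1],[-110,-83,0,0,1],[-114,-86,0,0,1]]'
python3 -m handwheel '[[0,0,0,0,1],[0,0,0,0,1]]'
python3 - <<'E'
from h import *
plan([494.2,155.3,28],2.522)
i=camera_info("wrist"); p,d=read_camera("wrist"); cv2.imwrite("pics/w1.png",p[:,:,::-1]); np.savez("pics/w1.npz",p=p,d=d,i=np.array(i,dtype=object))
E
```

```text
t: 0.52
eef_pos: [311.7, 430.5, 188.9]
tcp_rot: [-3.141, -0.0, 2.518]
ft_force: [1.0, 0.7, -0.2]
opening: 1.0
grip_force: 0.0
t: 0.93
eef_pos: [366.7, 250.3, 150.5]
tcp_rot: [-3.141, -0.0, 2.52]
ft_force: [0.7, 0.7, 1.1]
opening: 0.995
grip_force: 0.0
t: 1.35
eef_pos: [410.2, 112.8, 151.1]
tcp_rot: [-3.141, 0.0, 2.517]
ft_force: [-0.3, 0.3, 0.2]
opening: 1.002
grip_force: 0.0
t: 1.52
eef_pos: [409.2, 116.0, 151.0]
tcp_rot: [-3.142, -0.0, 2.519]
ft_force: [0.2, -0.8, -0.5]
opening: 1.0
grip_force: 0.0
pos [409.2 116.  151. ] rot [-3.142 -0.     2.519] j6 -0.83 tool d [-46.2  81.5 123. ] turn [-3.000e-03  3.138e+00] F [ 0.2 -0.8 -0.5]
```

View pics/w1.png

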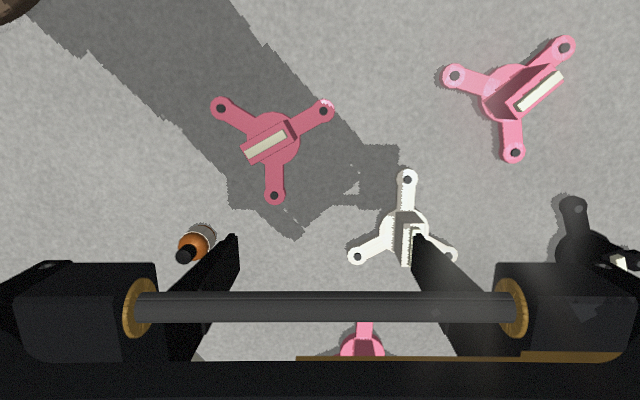

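The wrist view shows the aluminium holder right of the fingers, with foot studs at (407,180) and (357,257). I'll move over it and check the offset between the two cameras from those two studs.

```bash
python3 -m handwheel '[[-20,35,10,0,1],[-40,70,20,0,1],[-46,81,30,0,1],[-46,81.5,40,0,1],[-46,81.5,40,0,1]]'
python3 - <<'E'
from h import *
z=np.load("pics/w1.npz",allow_pickle=True); print(cast("wrist",[(407,180),(357,257)],21,z["i"].item()).round(1))
plan([494.2,155.3,28],2.522)
i=camera_info("wrist"); p,d=read_camera("wrist"); cv2.imwrite("pics/w2.png",p[:,:,::-1]); np.savez("pics/w2.npz",p=p,d=d,i=np.array(i,dtype=object))
E
```

```text
t: 1.98
eef_pos: [492.4, 156.3, 109.0]
tcp_rot: [-3.139, -0.003, 2.522]
ft_force: [-0.6, -0.4, -0.2]
opening: 0.996
grip_force: 0.0
[[449.6 184.6  21. ]
 [489.6  97.4  21. ]]
pos [492.4 156.3 109. ] rot [-3.139e+00 -3.000e-03  2.522e+00] j6 -0.77 tool d [-2.2  0.5 80.9] turn [-0.     3.142] F [-0.6 -0.4 -0.2]
```

View pics/w2.png

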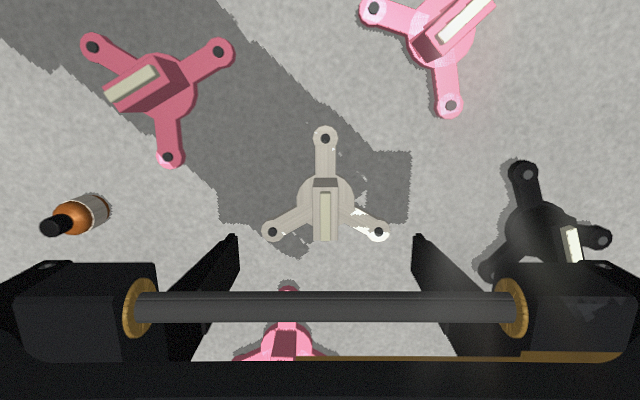

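The holder sits centred between the fingers: studs at (325,138), (272,232) and (379,232), finger tips at 238 and 412. Descend and grip.

```bash
python3 -m handwheel '[[-1,0,20,0,1],[-1,0,40,0,1],[-1,0,60,0,1],[-1,0,74,0,1],[-1,0,81,0,1]]'
python3 -m handwheel '[[0,0,0,0,1],[0,0,0,0,0.6],[0,0,0,0,0.4],[0,0,0,0,0.3],[0,0,0,0,0.2]]'
python3 -m handwheel '[[0,0,0,0,0.1],[0,0,0,0,0.0],[0,0,0,0,0],[0,0,0,0,0],[0,0,0,0,0]]'
```

```text
t: 2.45
eef_pos: [493.4, 154.5, 29.5]
tcp_rot: [-3.14, -0.001, 2.52]
ft_force: [0.1, -0.7, -0.6]
opening: 1.004
grip_force: 0.0
t: 2.87
eef_pos: [495.3, 154.7, 30.9]
tcp_rot: [3.141, 0.001, 2.52]
ft_force: [-0.3, 0.2, 0.3]
opening: 0.779
grip_force: 0.0
t: 3.28
eef_pos: [495.1, 154.7, 30.1]
tcp_rot: [3.142, -0.0, 2.52]
ft_force: [0.2, 0.3, -0.2]
opening: 0.425
grip_force: 0.0
```

```bash
python3 -m handwheel '[[0,0,0,0,0],[0,0,0,0,0],[0,0,0,0,0],[0,0,0,0,0],[0,0,0,0,0]]'
python3 -m handwheel '[[0,0,0,0,0],[0,0,0,0,0],[0,0,0,0,0]]'
```

```text
t: 3.7
eef_pos: [495.0, 154.6, 30.1]
tcp_rot: [-3.142, -0.0, 2.52]
ft_force: [-0.9, -0.4, -0.0]
opening: 0.203
grip_force: 30.0
t: 3.95
eef_pos: [495.0, 154.6, 30.1]
tcp_rot: [-3.142, -0.0, 2.52]
ft_force: [-0.9, -0.6, -0.8]
opening: 0.203
grip_force: 30.0
```

```bash
python3 -m handwheel '[[0,0,-5,0,0],[0,0,-20,0,0],[0,0,-45,0,0],[0,0,-75,0,0],[0,0,-100,0,0]]'
python3 -m handwheel '[[0,0,-15,0,0],[0,0,-20,0,0],[0,0,-20,0,0],[0,0,-20,0,0]]'
python3 - <<'E'
from h import *
i=camera_info("wrist"); p,d=read_camera("wrist"); cv2.imwrite("pics/w3.png",p[:,:,::-1]); np.savez("pics/w3.npz",p=p,d=d,i=np.array(i,dtype=object))
plan([576,-226.1,150],2.235)
g=p.mean(2)
for c,s in blobs(g[80:262,240:412]<90,15,400,(240,80)): print(c.round(1),s)
E
```

```text
t: 4.37
eef_pos: [494.7, 154.6, 131.6]
tcp_rot: [-3.141, -0.001, 2.52]
ft_force: [-0.3, -0.3, -4.6]
opening: 0.2
grip_force: 30.0
t: 4.7
eef_pos: [494.5, 154.6, 149.4]
tcp_rot: [-3.141, -0.001, 2.52]
ft_force: [-0.9, 0.3, -4.7]
opening: 0.204
grip_force: 30.0
pos [494.4 154.5 149. ] rot [-3.14e+00 -1.00e-03  2.52e+00] j6 -0.77 tool d [-288.1 -261.8   -1.1] turn [ 0.285 -2.857] F [-0.2  0.4 -4.2]
[324.7 143.9] 119
```

View pics/w3.png

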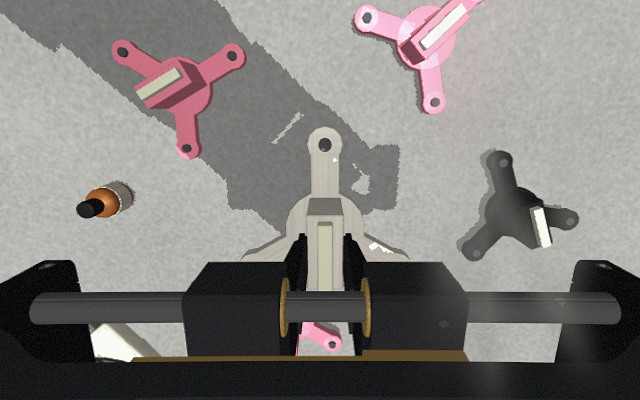

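```bash
python3 - <<'E'
from h import *
i=np.load("pics/w3.npz",allow_pickle=True)["i"].item()
P=cast("wrist",[(324.7,143.9)],149.1-30.1+21,i)[0]
print(P.round(1), R.from_euler("xyz",[np.pi,0,2.52]).inv().apply(P-[494.45,154.55,149.1]).round(2))
plan([644,-313,190],2.235)
E
```

```text
[448.1 185.1 140. ] [55.45 -2.18  9.1 ]
pos [494.4 154.5 149. ] rot [-3.14e+00 -1.00e-03  2.52e+00] j6 -0.77 tool d [-393.9 -292.9  -41.2] turn [ 0.285 -2.857] F [-0.2  0.4 -4.2]
```

```bash
python3 -m handwheel '[[-15,-11,-5,0,0],[-45,-33,-15,0,0],[-77,-57,-25,0,0],[-109,-81,-35,0,0],[-141,-105,-41,0,0]]'
python3 -m handwheel '[[-32,-24,0,0,0],[-64,-48,0,0,0],[-96,-72,0,0,0],[-128,-96,0,0,0],[-158,-118,0,0,0]]'
python3 -m handwheel '[[-30,-22,0,0,0],[-58,-43,0,0,0],[-80,-59,0,0,0],[-90,-67,0,0,0],[-95,-70,0,0,0]]'
python3 -m handwheel '[[0,0,0,0.08,0],[0,0,0,0.16,0],[0,0,0,0.24,0],[0,0,0,0.285,0],[0,0,0,0.285,0]]'
python3 -m handwheel '[[0,0,0,0,0],[0,0,0,0,0],[0,0,0,0,0]]' | head -3
python3 - <<'E'
from h import *
plan([644,-313,190],2.235)
i=camera_info("wrist"); p,d=read_camera("wrist"); cv2.imwrite("pics/w4.png",p[:,:,::-1]); s=state(); np.savez("pics/w4.npz",p=p,d=d,i=np.array(i,dtype=object),pos=s["eef_pos"],rot=s["tcp_rot"])
E
```

```text
t: 5.17
eef_pos: [548.5, -14.5, 190.6]
tcp_rot: [-3.141, -0.001, 2.52]
ft_force: [1.1, 0.4, -5.1]
opening: 0.2
grip_force: 30.0
t: 5.58
eef_pos: [608.0, -203.0, 189.1]
tcp_rot: [-3.141, -0.003, 2.519]
ft_force: [1.0, 0.9, -4.3]
opening: 0.201
grip_force: 30.0
t: 6.0
eef_pos: [644.2, -314.8, 188.4]
tcp_rot: [-3.141, -0.003, 2.518]
ft_force: [0.5, 0.7, -4.9]
opening: 0.203
grip_force: 30.0
t: 6.42
eef_pos: [644.4, -311.5, 190.1]
tcp_rot: [-3.141, -0.002, 2.234]
ft_force: [-0.9, -0.2, -4.9]
opening: 0.203
grip_force: 30.0
t: 6.67
eef_pos: [644.6, -312.5, 190.9]
tcp_rot: [-3.142, -0.0, 2.236]
pos [ 644.6 -312.5  190.9] rot [-3.142 -0.     2.236] j6 -1.21 tool d [ 0.  -0.8  0.9] turn [ 1.00e-03 -3.14e+00] F [ 0.3 -0.3 -3.8]
```

View pics/w4.png

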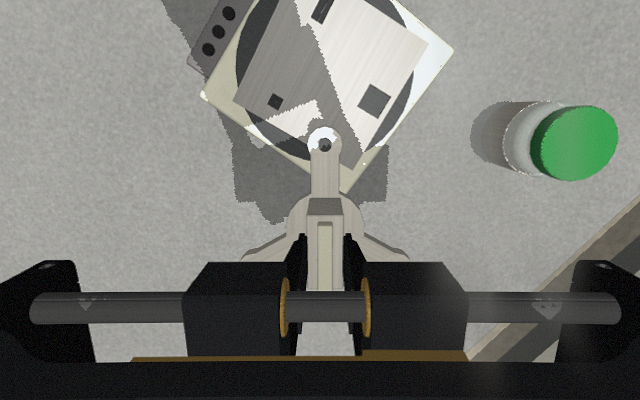

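The wrist view shows the groove at (322,10), cone at (275,101) and flat at (374,99). I'll measure them in tool coordinates with the same camera.

```bash
python3 - <<'E'
from h import *
z=np.load("pics/w4.npz",allow_pickle=True); g=z["p"].mean(2); i=z["i"].item()
T=R.from_euler("xyz",z["rot"])
P=[]
for n,x0,x1,y0,y1 in [("gr",308,338,0,26),("cone",264,287,90,112),("flat",354,394,80,120)]:
    for th in (65,85):
        b=max(blobs(g[y0:y1,x0:x1]<th,10,2000,(x0,y0)),key=lambda q:q[1],default=None)
        if b is None: print(n,th,None);continue
        print(n,th,b[0].round(1),b[1]); 
    w=cast("wrist",[b[0]],48,i)[0]; P.append(w)
P=np.array(P); print(P.round(1),[np.linalg.norm(P[k]-P[k-1]).round(1) for k in range(3)])
q=T.inv().apply(P-z["pos"]); print(q.round(1)); c=q.mean(0); print("c",c.round(2), np.degrees(0))
print("world c",P.mean(0).round(1),"yaws",[np.arctan2(*(p-P.mean(0))[1::-1]).round(3) for p in P])
f=cast("wrist",[(324.3,144.5)],190.9-30.1+21,i)[0]; print("foot a tool",T.inv().apply(f-z["pos"]).round(2))
E
```

```text
gr 65 [316.2  16. ] 20
gr 85 [321.7   9.8] 268
cone 65 [275.  101.3] 139
cone 85 [274.9 101.4] 153
flat 65 None
flat 85 NoneTraceback (most recent call last):
  File "<stdin>", line 10, in <module>
TypeError: 'NoneType' object is not subscriptable
```

```bash
python3 - <<'E'
from h import *
z=np.load("pics/w4.npz",allow_pickle=True); g=z["p"].mean(2); i=z["i"].item()
T=R.from_euler("xyz",z["rot"]); P=[]
for n,x0,x1,y0,y1,th in [("gr",308,338,0,26,85),("cone",264,287,90,112,85),("flat",354,394,80,120,130)]:
    b=max(blobs(g[y0:y1,x0:x1]<th,10,1600,(x0,y0)),key=lambda q:q[1]); print(n,b[0].round(1),b[1],g[y0:y1,x0:x1].min())
    P.append(cast("wrist",[b[0]],48,i)[0])
P=np.array(P); print(P.round(1),[np.linalg.norm(P[k]-P[k-1]).round(1) for k in range(3)])
d=P[1]-P[2]  # flat->cone at t: (-82.5,-47.6)
t=np.arctan2(d[1],d[0])-np.arctan2(-47.6,-82.5); c0,s0=np.cos(t),np.sin(t)
m=(P[1]+P[2])/2; off=np.array([13.75,-23.8]); piv=m[:2]-np.array([c0*off[0]-s0*off[1],s0*off[0]+c0*off[1]])
print("t",t,"piv",piv.round(1),"centroid",P.mean(0).round(1))
print("pivot in tool",T.inv().apply(np.r_[piv,48]-z["pos"]).round(2))
f=cast("wrist",[(324.3,144.5)],190.9-30.1+21,i)[0]; print("foot a tool",T.inv().apply(f-z["pos"]).round(2))
E
```

```text
gr [321.7   9.8] 268 41.0
cone [274.9 101.4] 153 35.333333333333336
flat [373.8 101. ] 606 65.33333333333333
[[ 542.2 -189.9   48. ]
 [ 554.7 -279.5   48. ]
 [ 629.7 -220.2   48. ]] [np.float64(92.7), np.float64(90.5), np.float64(95.6)]
t 0.14569116483261002 piv [ 575.2 -228.3] centroid [ 575.5 -229.9   48. ]
pivot in tool [109.2   -2.6  142.99]
foot a tool [54.69 -2.28  9.17]
```

```bash
python3 -m handwheel '[[20,0,5,0,0],[50,0,15,0,0],[80,0,35,0,0],[100,-0.4,55,0,0],[109,-0.4,75,0,0]]'
python3 -m handwheel '[[0,0,5,0,0],[0,0,10,0,0],[0,0,15,0,0],[0,0,20,0,0],[0,0,20,0,0]]'
python3 -m handwheel '[[0,0,0,0,0],[0,0,0,0,0],[0,0,0,0,0]]'|head -1
python3 -c "
from h import *
plan([576.6,-226.7,75],2.237)"
```

```text
t: 7.13
eef_pos: [575.5, -225.3, 116.0]
tcp_rot: [3.141, -0.0, 2.236]
ft_force: [0.3, 0.6, -4.7]
opening: 0.198
grip_force: 30.0
t: 7.55
eef_pos: [577.4, -228.0, 95.6]
tcp_rot: [3.142, -0.0, 2.234]
ft_force: [0.4, 0.4, -4.4]
opening: 0.205
grip_force: 30.0
t: 7.8
pos [ 577.4 -227.7   96.5] rot [3.141e+00 1.000e-03 2.235e+00] j6 -1.15 tool d [ 1.3 -0.1 21.5] turn [-2.000e-03  3.139e+00] F [ 0.   0.  -4.5]
```

```bash
python3 -m handwheel '[[1,0,4,0,0],[1,0,8,0,0],[1,0,12,0,0],[1,0,14.5,0,0],[1,0,14.5,0,0]]'
python3 -m handwheel '[[0,0,0.5,0,0],[0,0,1,0,0],[0,0,1.5,0,0],[0,0,2,0,0],[0,0,2,0,0]]'
python3 -m handwheel '[[0,0,0.5,0,0],[0,0,1,0,0],[0,0,1,0,0]]'
```

```text
t: 8.22
eef_pos: [576.3, -226.5, 80.8]
tcp_rot: [-3.141, -0.001, 2.235]
ft_force: [0.2, -0.2, -4.4]
opening: 0.2
grip_force: 30.0
t: 8.63
eef_pos: [576.6, -226.6, 79.6]
tcp_rot: [3.141, 0.0, 2.235]
ft_force: [0.1, 0.5, -4.5]
opening: 0.203
grip_force: 30.0
t: 8.88
eef_pos: [576.5, -226.6, 78.5]
tcp_rot: [3.141, -0.0, 2.235]
ft_force: [-0.6, 0.2, -4.4]
opening: 0.201
grip_force: 30.0
```

```bash
python3 -m handwheel '[[0,0,0.5,0,0],[0,0,1,0,0],[0,0,1,0,0]]'
python3 -m handwheel '[[0,0,0.4,0,0],[0,0,0.8,0,0],[0,0,0.8,0,0]]'
```

```text
t: 9.13
eef_pos: [576.5, -226.6, 77.5]
tcp_rot: [3.142, -0.0, 2.235]
ft_force: [0.2, 0.3, -4.4]
opening: 0.202
grip_force: 30.0
t: 9.38
eef_pos: [576.5, -226.6, 76.7]
tcp_rot: [3.142, -0.0, 2.235]
ft_force: [0.4, -0.7, -4.7]
opening: 0.199
grip_force: 30.0
```

TCP is about 1.4 mm below land level with no load yet, so the feet are entering the seats.

```bash
python3 -m handwheel '[[0,0,0.3,0,0],[0,0,0.6,0,0],[0,0,0.6,0,0]]'
python3 -m handwheel '[[0,0,0.3,0,0],[0,0,0.5,0,0],[0,0,0.5,0,0]]'
python3 -m handwheel '[[0,0,0.3,0,0],[0,0,0.3,0,0]]'
```

```text
t: 9.63
eef_pos: [576.5, -226.6, 76.1]
tcp_rot: [3.142, -0.0, 2.235]
ft_force: [-0.5, -0.6, -3.8]
opening: 0.204
grip_force: 30.0
t: 9.88
eef_pos: [576.5, -226.6, 75.7]
tcp_rot: [3.142, -0.0, 2.235]
ft_force: [0.2, 0.2, -4.5]
opening: 0.202
grip_force: 30.0
t: 10.05
eef_pos: [576.5, -226.6, 75.3]
tcp_rot: [3.142, -0.0, 2.235]
ft_force: [0.3, -0.2, -4.5]
opening: 0.2
grip_force: 30.0
```

```bash
python3 -m handwheel '[[0,0,0.3,0,0],[0,0,0.3,0,0]]'
python3 -m handwheel '[[0,0,0.3,0,0],[0,0,0.3,0,0]]'
```

```text
t: 10.22
eef_pos: [576.6, -226.7, 75.2]
tcp_rot: [3.141, 0.0, 2.235]
ft_force: [0.3, 0.7, -3.3]
opening: 0.201
grip_force: 30.0
t: 10.38
eef_pos: [576.7, -226.7, 75.1]
tcp_rot: [3.141, 0.0, 2.235]
ft_force: [-0.5, -0.1, -1.3]
opening: 0.202
grip_force: 30.0
```

Home height reached and load is transferring (75.1 mm). Next: release, rise, close the fingers, check.

```bash
python3 -m handwheel '[[0,0,0,0,0.25],[0,0,0,0,0.35],[0,0,0,0,0.5],[0,0,0,0,0.6],[0,0,0,0,0.6]]'
python3 -m handwheel '[[0,0,0,0,0.6],[0,0,0,0,0.6],[0,0,0,0,0.6]]'
python3 -m handwheel '[[0,0,-5,0,0.6],[0,0,-20,0,0.6],[0,0,-40,0,0.6],[0,0,-55,0,0.6],[0,0,-60,0,0.6]]'
python3 -m handwheel '[[0,0,0,0,0.3],[0,0,0,0,0],[0,0,0,0,0],[0,0,0,0,0],[0,0,0,0,0]]'
python3 -m handwheel '[[0,0,0,0,0],[0,0,0,0,0],[0,0,0,0,0],[0,0,0,0,0]]'
python3 - <<'E'
from h import *
p,d=read_camera("wrist"); cv2.imwrite("pics/w5.png",p[:,:,::-1]); print(np.median(d[d>0]))
E
```

```text
t: 10.8
eef_pos: [576.6, -226.6, 74.9]
tcp_rot: [3.141, 0.0, 2.235]
ft_force: [-0.1, -0.1, 0.6]
opening: 0.474
grip_force: 0.0
t: 11.05
eef_pos: [576.5, -226.6, 74.8]
tcp_rot: [3.141, -0.0, 2.235]
ft_force: [0.5, 0.3, 0.6]
opening: 0.596
grip_force: 0.0
t: 11.47
eef_pos: [577.4, -227.0, 137.4]
tcp_rot: [3.14, 0.003, 2.235]
ft_force: [-0.4, -0.4, -0.1]
opening: 0.603
grip_force: 0.0
t: 11.88
eef_pos: [576.3, -226.5, 134.0]
tcp_rot: [-3.141, -0.001, 2.235]
ft_force: [-0.7, 0.5, -0.3]
opening: 0.309
grip_force: 0.0
t: 12.22
eef_pos: [576.5, -226.6, 134.7]
tcp_rot: [3.142, -0.0, 2.235]
ft_force: [0.6, -0.4, 0.2]
opening: 0.033
grip_force: 0.0
302.2428
```

View pics/w5.png

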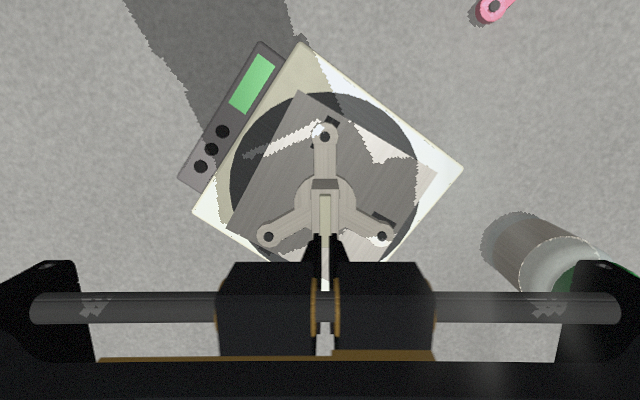

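The holder sits in the seats: feet at (325,135) on the groove, (268,237) at the cone and (382,237) on the flat. Next I'll press on the bar with shut fingers.

```bash
python3 -m handwheel '[[0,0,5,0,0],[0,0,11,0,0],[0,0,16,0,0],[0,0,20,0,0],[0,0,20,0,0]]'
python3 -m handwheel '[[0,0,0.5,0,0],[0,0,1,0,0],[0,0,1.5,0,0],[0,0,2,0,0],[0,0,2,0,0]]'
python3 -m handwheel '[[0,0,0.4,0,0],[0,0,0.8,0,0],[0,0,0.8,0,0]]'
```

```text
t: 12.68
eef_pos: [576.0, -226.4, 113.5]
tcp_rot: [-3.141, -0.002, 2.235]
ft_force: [-0.4, 0.2, 0.1]
opening: 0.009
grip_force: 0.0
t: 13.1
eef_pos: [576.6, -226.7, 112.9]
tcp_rot: [3.141, 0.0, 2.235]
ft_force: [0.5, 0.5, 0.3]
opening: 0.003
grip_force: 0.0
t: 13.35
eef_pos: [576.5, -226.6, 112.0]
tcp_rot: [3.142, -0.0, 2.235]
ft_force: [-0.1, -0.5, -0.1]
opening: 0.003
grip_force: 0.0
```

```bash
python3 -m handwheel '[[0,0,0.4,0,0],[0,0,0.8,0,0],[0,0,0.8,0,0]]'
python3 -m handwheel '[[0,0,0.3,0,0],[0,0,0.3,0,0]]'
```

```text
t: 13.6
eef_pos: [576.5, -226.6, 111.1]
tcp_rot: [3.142, -0.0, 2.235]
ft_force: [-0.4, 0.4, 0.3]
opening: 0.002
grip_force: 0.0
t: 13.77
eef_pos: [576.5, -226.6, 110.8]
tcp_rot: [3.142, -0.0, 2.235]
ft_force: [0.0, -0.2, 0.0]
opening: 0.006
grip_force: 0.0
```

```bash
python3 -m handwheel '[[0,0,0.3,0,0],[0,0,0.3,0,0]]'
python3 -m handwheel '[[0,0,0.3,0,0],[0,0,0.3,0,0]]'
```

```text
t: 13.93
eef_pos: [576.5, -226.6, 110.6]
tcp_rot: [3.142, -0.0, 2.235]
ft_force: [0.9, 0.1, -0.2]
opening: 0.004
grip_force: 0.0
t: 14.1
eef_pos: [576.5, -226.6, 110.3]
tcp_rot: [3.142, -0.0, 2.235]
ft_force: [0.8, 1.0, 0.2]
opening: 0.002
grip_force: 0.0
```

```bash
python3 -m handwheel '[[0,0,0.3,0,0],[0,0,0.3,0,0]]'
python3 -m handwheel '[[0,0,0.3,0,0],[0,0,0.3,0,0]]'|sed -n 2,4p
```

```text
t: 14.27
eef_pos: [576.5, -226.6, 110.0]
tcp_rot: [3.142, -0.0, 2.235]
ft_force: [0.3, 0.0, -0.5]
opening: 0.004
grip_force: 0.0
eef_pos: [576.5, -226.6, 109.6]
tcp_rot: [3.142, -0.0, 2.235]
ft_force: [0.4, -0.6, -0.7]
```

```bash
for k in 1; do python3 -m handwheel '[[0,0,0.3,0,0],[0,0,0.3,0,0]]'|sed -n 2,4p; done
python3 -m handwheel '[[0,0,0.3,0,0],[0,0,0.3,0,0]]'|sed -n 2,4p
python3 - <<'E'
from h import *
p,d=read_camera("scene"); cv2.imwrite("pics/s2.png",cv2.resize(p[80:220,170:330],None,fx=4,fy=4,interpolation=cv2.INTER_CUBIC)[:,:,::-1])
E
```

```text
eef_pos: [576.5, -226.6, 109.4]
tcp_rot: [3.142, -0.0, 2.235]
ft_force: [0.4, -0.9, 0.5]
eef_pos: [576.5, -226.6, 109.1]
tcp_rot: [3.142, -0.0, 2.235]
ft_force: [0.2, -0.0, -0.3]
```

View pics/s2.png

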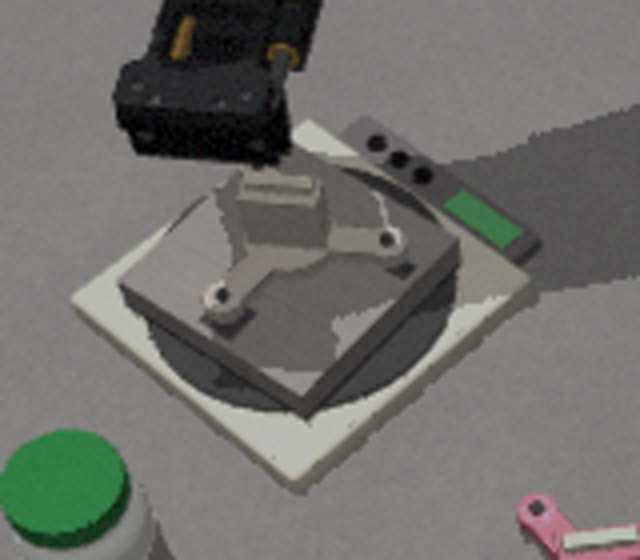

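The scene crop shows the holder seated with the gripper directly over the bar at (280,180), not yet touching. Keep creeping down.

```bash
python3 -m handwheel '[[0,0,0.3,0,0],[0,0,0.3,0,0]]'|sed -n 2,4p
python3 -m handwheel '[[0,0,0.3,0,0],[0,0,0.3,0,0]]'|sed -n 2,4p
```

```text
eef_pos: [576.5, -226.6, 108.8]
tcp_rot: [3.142, -0.0, 2.235]
ft_force: [-0.0, 0.5, -0.2]
eef_pos: [576.5, -226.6, 108.5]
tcp_rot: [3.142, -0.0, 2.235]
ft_force: [-0.0, 0.1, -0.5]
```

```bash
python3 - <<'E'
from h import *
i=camera_info("wrist"); p,d=read_camera("wrist"); cv2.imwrite("pics/w6.png",cv2.resize(p[90:290,230:430],(600,600),interpolation=cv2.INTER_CUBIC)[:,:,::-1])
f=200/np.tan(np.radians(i["vertical_fov"]/2)); Q=R.from_euler("xyz",i["attitude"])
for n,(u,v) in dict(bar=(325,205),bar2=(325,225),footarm=(325,160),block=(316,187),tipL=(320,250),plate=(250,180)).items():
    z=np.median(d[v-2:v+3,u-2:u+3]); print(n,(i["origin"]+Q.apply([(u-i["cx"])/f*z,(v-i["cy"])/f*z,z])).round(1))
E
```

```text
bar [ 563.5 -213.2  107.2]
bar2 [ 570.7 -222.2  111.3]
footarm [ 550.4 -196.3   65.8]
block [ 556.8 -214.9   71. ]
tipL [ 566.8 -221.3  155.5]
plate [ 515.6 -246.7   48.6]
```

View pics/w6.png

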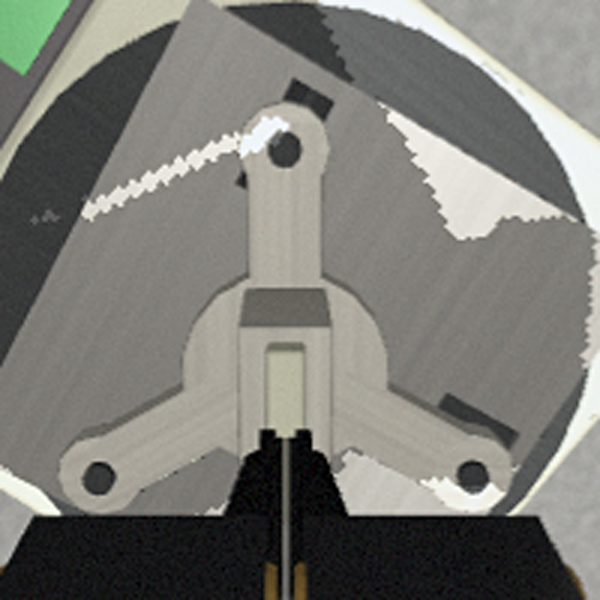

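```bash
python3 - <<'E'
from h import *
i=camera_info("wrist"); p,d=read_camera("wrist")
f=200/np.tan(np.radians(i["vertical_fov"]/2)); Q=R.from_euler("xyz",i["attitude"])
for v in range(200,250,4):
    for u in (321,325,327):
        z=d[v,u]; print(u,v,p[v,u],(i["origin"]+Q.apply([(u-i["cx"])/f*z,(v-i["cy"])/f*z,z])).round(1),end=" | ")
    print()
E
```

```text
321 200 [173 166 157] [ 560.3 -213.1  103.1] | 325 200 [177 173 160] [ 562.4 -211.7  102.5] | 327 200 [176 170 160] [ 563.3 -210.8  103. ] | 
321 204 [121 119 106] [ 561.6 -214.7  104.8] | 325 204 [105 105  92] [ 563.5 -213.1  105.4] | 327 204 [103 104  92] [ 564.4 -212.3  105.5] | 
321 208 [182 180 159] [ 562.  -215.1  111.6] | 325 208 [180 179 158] [ 563.9 -213.6  111.8] | 327 208 [183 184 159] [ 565.  -213.1  110.7] | 
321 212 [188 186 166] [ 563.7 -217.3  111. ] | 325 212 [184 183 160] [ 565.7 -215.9  110.4] | 327 212 [184 181 160] [ 566.4 -214.8  111.7] | 
321 216 [186 185 162] [ 565.2 -219.2  111.3] | 325 216 [185 183 162] [ 567.2 -217.8  110.8] | 327 216 [184 182 163] [ 568.4 -217.3  109.8] | 
321 220 [185 184 163] [ 566.8 -221.3  111. ] | 325 220 [180 179 157] [ 568.8 -219.9  110.5] | 327 220 [181 179 156] [ 569.5 -218.8  111.7] | 
321 224 [186 184 163] [ 568.5 -223.5  110.5] | 325 224 [183 182 161] [ 570.5 -222.1  110.2] | 327 224 [184 184 161] [ 571.3 -221.   111.2] | 
321 228 [188 186 164] [ 569.9 -225.2  111.6] | 325 228 [181 180 157] [ 571.7 -223.6  111.8] | 327 228 [183 181 159] [ 572.9 -223.2  110.9] | 
321 232 [188 186 165] [ 571.7 -227.5  110.8] | 325 232 [181 179 157] [ 573.4 -225.8  111.5] | 327 232 [184 182 160] [ 574.4 -225.1  111.4] | 
321 236 [14 11 13] [ 566.8 -220.7  138.4] | 325 236 [99 97 86] [ 569.3 -220.6  134.8] | 327 236 [0 0 2] [ 570.  -219.7  135.6] | 
321 240 [10 12 14] [ 566.7 -220.5  144.6] | 325 240 [106 106  96] [ 569.3 -220.5  140.7] | 327 240 [ 9 10  4] [ 569.9 -219.6  141.5] | 
321 244 [17 20 20] [ 567.  -220.8  148.8] | 325 244 [101 102  89] [ 569.5 -220.8  145.3] | 327 244 [14 15 18] [ 569.8 -219.6  147. ] | 
321 248 [ 4 11  8] [ 567.4 -221.3  152.3] | 325 248 [108 108  95] [ 569.2 -220.4  151.4] | 327 248 [12 12 15] [ 570.3 -220.2  150.3] |
```

```bash
python3 - <<'E'
from h import *
i=camera_info("wrist"); s=state(); T=R.from_euler("xyz",s["tcp_rot"]); Q=R.from_euler("xyz",i["attitude"])
f=200/np.tan(np.radians(i["vertical_fov"]/2))
for q in [(0,0,0),(10,0,0),(10,0,-10),(10,0,-26),(-10,0,0),(-10,0,-26)]:
    c=Q.inv().apply(s["eef_pos"]+T.apply(q)-i["origin"]); print(q,(c[:2]/c[2]*f+[i["cx"],i["cy"]]).round(1),c[2].round(1))
print(T.inv().apply(i["origin"]-s["eef_pos"]),s["eef_pos"],s["ft_force"])
E
```

```text
(0, 0, 0) [328.1 234.1] 209.5
(10, 0, 0) [328.2 219. ] 206.7
(10, 0, -10) [328.3 224.4] 197.1
(10, 0, -26) [328.6 234.4] 181.7
(-10, 0, 0) [328.1 248.9] 212.2
(-10, 0, -26) [328.5 267.8] 187.2
[  76.63579192   -1.93418523 -195.97480852] [ 576.56726264 -226.62469543  108.48806143] [-0.32000366 -0.90718988  0.15825266]
```

No contact at nominal bar height. The depth picture puts the visible finger ends about 25 mm above the reported TCP, so I'll creep on with a force guard between typed moves.

```bash
cat > ok.py <<'E'
from cell import state
s=state(); print(s["t"].__round__(2),s["eef_pos"].round(1),s["ft_force"].round(1),s["moment"].round(2)); raise SystemExit(int(s["ft_force"][2]>2.5))
E
python3 -m handwheel '[[0,0,0.4,0,0],[0,0,0.8,0,0],[0,0,1,0,0]]' >/dev/null; python3 ok.py && 
python3 -m handwheel '[[0,0,0.4,0,0],[0,0,0.8,0,0],[0,0,1,0,0]]' >/dev/null; python3 ok.py && 
python3 -m handwheel '[[0,0,0.4,0,0],[0,0,0.8,0,0],[0,0,1,0,0]]' >/dev/null; python3 ok.py && 
python3 -m handwheel '[[0,0,0.4,0,0],[0,0,0.8,0,0],[0,0,1,0,0]]' >/dev/null; python3 ok.py
python3 - <<'E'
from h import *
i=camera_info("wrist"); p,d=read_camera("wrist"); s=state(); T=R.from_euler("xyz",s["tcp_rot"])
f=200/np.tan(np.radians(i["vertical_fov"]/2)); Q=R.from_euler("xyz",i["attitude"])
for v in (216,228,232,233,234,235,236,238,242):
    u=321; z=d[v,u]; print(v,T.inv().apply(i["origin"]+Q.apply([(u-i["cx"])/f*z,(v-i["cy"])/f*z,z])-s["eef_pos"]).round(1))
E
```

```text
15.5 [ 576.5 -226.6  107.5] [0.2 1.3 0.5] [-0.05  0.    0.05]
15.75 [ 576.5 -226.6  106.5] [-0.4  0.5 -0. ] [-0.   -0.03  0.03]
16.0 [ 576.5 -226.6  105.4] [ 0.5 -0.3 -0.1] [-0.06  0.01 -0.06]
16.25 [ 576.5 -226.6  104.5] [ 0.3 -0.  -0.3] [-0.08  0.01  0.04]
216 [14.2 -4.3 -6.9]
228 [ 6.5 -4.3 -6.8]
232 [ 3.9 -4.3 -6.6]
233 [ 10.7  -4.1 -25.8]
234 [ 11.1  -4.  -28.2]
235 [ 10.8  -4.  -29. ]
236 [ 11.1  -4.  -31.2]
238 [ 10.8  -4.  -33.2]
242 [ 11.3  -3.9 -39.9]
```

```bash

python3 -m handwheel '[[0,0,0.5,0,0],[0,0,1,0,0],[0,0,1.5,0,0]]' >/dev/null; python3 ok.py && 
python3 -m handwheel '[[0,0,0.5,0,0],[0,0,1,0,0],[0,0,1.5,0,0]]' >/dev/null; python3 ok.py && 
python3 -m handwheel '[[0,0,0.5,0,0],[0,0,1,0,0],[0,0,1.5,0,0]]' >/dev/null; python3 ok.py && 
python3 -m handwheel '[[0,0,0.5,0,0],[0,0,1,0,0],[0,0,1.5,0,0]]' >/dev/null; python3 ok.py && 
python3 -m handwheel '[[0,0,0.5,0,0],[0,0,1,0,0],[0,0,1.5,0,0]]' >/dev/null; python3 ok.py && 
python3 -m handwheel '[[0,0,0.5,0,0],[0,0,1,0,0],[0,0,1.5,0,0]]' >/dev/null; python3 ok.py && 
python3 -m handwheel '[[0,0,0.5,0,0],[0,0,1,0,0],[0,0,1.5,0,0]]' >/dev/null; python3 ok.py
python3 - <<'E'
from h import *
i=camera_info("wrist"); p,d=read_camera("wrist"); s=state(); T=R.from_euler("xyz",s["tcp_rot"])
f=200/np.tan(np.radians(i["vertical_fov"]/2)); Q=R.from_euler("xyz",i["attitude"])
for v in (216,228,231,233,235,238):
    u=321; z=d[v,u]; print(v,T.inv().apply(i["origin"]+Q.apply([(u-i["cx"])/f*z,(v-i["cy"])/f*z,z])-s["eef_pos"]).round(1))
E
```

```text
16.55 [ 576.6 -226.6  103. ] [-0.6 -1.2 -0.5] [-0.07  0.    0.03]
16.8 [ 576.5 -226.6  101.5] [-0.2 -0.4  0.4] [-0.06 -0.06  0.  ]
17.05 [ 576.5 -226.6  100. ] [ 0.1 -0.4 -0.2] [-0.08 -0.02 -0.02]
17.3 [ 576.5 -226.6   98.5] [-0.4 -0.3  0.1] [ 0.   -0.01  0.01]
17.55 [ 576.6 -226.6   97. ] [-0.2  0.9  2. ] [-0.06 -0.05 -0.01]
17.8 [ 576.5 -226.7   95.5] [ 0.7 -0.5  0.2] [-0.03  0.01  0.  ]
18.05 [ 576.6 -226.6   94. ] [-0.2  0.9  0.4] [-0.01 -0.02  0.03]
216 [ 17.4  -4.1 -16.7]
228 [ 10.4  -4.2 -17.3]
231 [  8.4  -4.2 -16.8]
233 [ 10.8  -4.1 -26.2]
235 [ 10.4  -4.  -28.2]
238 [ 10.5  -4.  -32.8]
```

```bash

python3 -m handwheel '[[0,0,0.5,0,0],[0,0,1,0,0],[0,0,1.5,0,0]]' >/dev/null; python3 ok.py && 
python3 -m handwheel '[[0,0,0.5,0,0],[0,0,1,0,0],[0,0,1.5,0,0]]' >/dev/null; python3 ok.py && 
python3 -m handwheel '[[0,0,0.5,0,0],[0,0,1,0,0],[0,0,1.5,0,0]]' >/dev/null; python3 ok.py && 
python3 -m handwheel '[[0,0,0.5,0,0],[0,0,1,0,0],[0,0,1,0,0]]' >/dev/null; python3 ok.py && 
python3 -m handwheel '[[0,0,0.5,0,0],[0,0,0.5,0,0]]' >/dev/null; python3 ok.py && 
python3 -m handwheel '[[0,0,0.5,0,0],[0,0,0.5,0,0]]' >/dev/null; python3 ok.py && 
python3 -m handwheel '[[0,0,0.5,0,0],[0,0,0.5,0,0]]' >/dev/null; python3 ok.py && 
python3 -m handwheel '[[0,0,0.5,0,0],[0,0,0.5,0,0]]' >/dev/null; python3 ok.py
```

```text
18.35 [ 576.5 -226.6   92.5] [-0.7  0.6  0.1] [-0.08  0.04 -0.  ]
18.6 [ 576.5 -226.7   91. ] [ 0.1 -0.1 -0.5] [-0.02  0.05 -0.03]
18.85 [ 576.6 -226.6   89.5] [-0.2  0.1  0.6] [-0.04 -0.    0.03]
19.1 [ 576.5 -226.6   88.4] [0.6 0.4 0. ] [-0.03  0.06  0.02]
19.27 [ 576.5 -226.6   87.9] [ 0.3 -0.7 -0.1] [ 0.01 -0.04 -0.  ]
19.43 [ 576.5 -226.6   87.4] [-0.3  0.4  0.1] [-0.11 -0.02 -0.01]
19.6 [ 576.5 -226.6   86.9] [0.  0.7 0.1] [-0.04  0.02 -0.01]
19.77 [ 576.5 -226.6   86.4] [0.2 0.3 0.2] [-0.05  0.03  0.  ]
```

```bash

python3 -m handwheel '[[0,0,0.4,0,0],[0,0,0.4,0,0]]' >/dev/null; python3 ok.py && 
python3 -m handwheel '[[0,0,0.4,0,0],[0,0,0.4,0,0]]' >/dev/null; python3 ok.py && 
python3 -m handwheel '[[0,0,0.4,0,0],[0,0,0.4,0,0]]' >/dev/null; python3 ok.py && 
python3 -m handwheel '[[0,0,0.4,0,0],[0,0,0.4,0,0]]' >/dev/null; python3 ok.py && 
python3 -m handwheel '[[0,0,0.4,0,0],[0,0,0.4,0,0]]' >/dev/null; python3 ok.py && 
python3 -m handwheel '[[0,0,0.4,0,0],[0,0,0.4,0,0]]' >/dev/null; python3 ok.py
```

```text
19.93 [ 576.5 -226.6   86. ] [ 1. -0.  1.] [-0.07 -0.01 -0.02]
20.1 [ 576.5 -226.6   85.7] [ 0.   0.4 -0.5] [-0.03 -0.01 -0.03]
20.27 [ 576.6 -226.6   85.5] [0.2 0.4 2.1] [ 0.01  0.07 -0.  ]
20.43 [ 576.7 -226.7   85.4] [-1.8  1.1  5.3] [0.04 0.27 0.01]
20.43 [ 576.7 -226.7   85.4] [-1.8  1.1  5.3] [0.04 0.27 0.01]
20.43 [ 576.7 -226.7   85.4] [-1.8  1.1  5.3] [0.04 0.27 0.01]
```

```bash
python3 -m handwheel '[[0,0,0.3,0,0],[0,0,0.3,0,0],[0,0,0.3,0,0]]'|sed -n 1,4p; python3 ok.py
```

```text
t: 20.68
eef_pos: [576.7, -226.7, 85.4]
tcp_rot: [3.141, 0.001, 2.235]
ft_force: [-1.6, 1.9, 8.1]
20.68 [ 576.7 -226.7   85.4] [-1.6  1.9  8.1] [ 0.18  0.4  -0.02]
```

8.1 N. I'll hold it briefly, back off straight up, and verify.

```bash
python3 -m handwheel '[[0,0,0,0,0],[0,0,0,0,0],[0,0,0,0,0],[0,0,0,0,0]]'|sed -n 1,4p
python3 -m handwheel '[[0,0,-1,0,0],[0,0,-3,0,0],[0,0,-15,0,0],[0,0,-45,0,0],[0,0,-80,0,0]]'|sed -n 1,4p
python3 -m handwheel '[[-30,0,-10,0,0],[-60,0,-10,0,0],[-90,0,-10,0,0],[-105,0,-10,0,0],[-110,0,-10,0,0]]'|sed -n 1,4p
python3 -m handwheel '[[0,0,0,0,0],[0,0,0,0,0],[0,0,0,0,0],[0,0,0,0,0]]'|sed -n 1,4p
python3 - <<'E'
from h import *
i=camera_info("wrist"); p,d=read_camera("wrist"); cv2.imwrite("pics/w7.png",p[:,:,::-1]); np.savez("pics/w7.npz",p=p,d=d)
f=200/np.tan(np.radians(i["vertical_fov"]/2)); Q=R.from_euler("xyz",i["attitude"])
vv,uu=np.mgrid[0:400,0:640]
W=i["origin"]+Q.apply((np.dstack([(uu-i["cx"])/f,(vv-i["cy"])/f,np.ones_like(uu)])*d[...,None]).reshape(-1,3))
def z_at(x,y,r): 
    m=np.hypot(W[:,0]-x,W[:,1]-y)<r; m&=(W[:,2]>30)&(W[:,2]<130); return m.sum(),np.median(W[m,2]).round(2)
for a in (2.235,2.235+2.0944,2.235-2.0944):
    c,s=np.cos(a),np.sin(a)
    print("arm",[z_at(576.5+k*c,-226.6+k*s,4) for k in (35,42)])
for a in (2.235+1.047,2.235-1.047,2.235+3.14):
    print("land",z_at(576.5+45*np.cos(a),-226.6+45*np.sin(a),6))
E
```

```text
t: 21.02
eef_pos: [576.7, -226.7, 85.4]
tcp_rot: [3.141, 0.001, 2.235]
ft_force: [-2.2, 1.8, 8.4]
t: 21.43
eef_pos: [575.7, -226.3, 164.6]
tcp_rot: [-3.14, -0.003, 2.235]
ft_force: [0.1, -1.1, -0.0]
t: 21.85
eef_pos: [645.1, -315.1, 174.8]
tcp_rot: [3.141, 0.001, 2.234]
ft_force: [0.2, -0.2, -0.7]
t: 22.18
eef_pos: [644.0, -312.4, 175.1]
tcp_rot: [3.141, -0.0, 2.235]
ft_force: [0.7, -0.8, 0.4]
arm [(np.int64(80), np.float64(65.88)), (np.int64(78), np.float64(65.64))]
arm [(np.int64(72), np.float64(66.02)), (np.int64(70), np.float64(66.34))]
arm [(np.int64(71), np.float64(65.82)), (np.int64(68), np.float64(65.92))]
land (np.int64(163), np.float64(48.15))
land (np.int64(158), np.float64(48.29))
land (np.int64(132), np.float64(48.45))
```

View pics/w7.png

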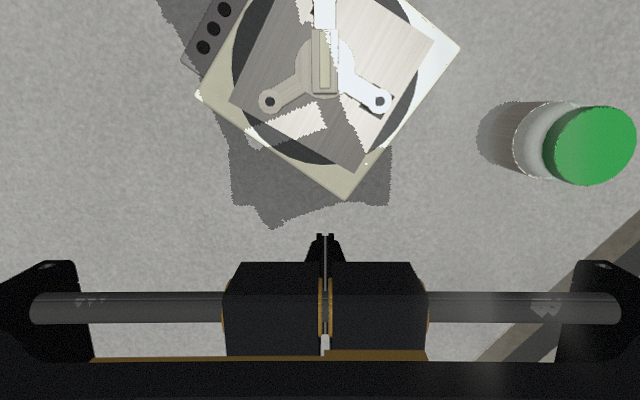

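The view shows the holder seated with feet at (269,102) and (380,102) and the gripper clear. All three arms measure about 65.9 mm high, which is exactly the home level. Handing in.

```bash
python3 -c "
from cell import *
print(job_done())"
```

```text
the job is handed in; nothing more can be done
None
```

The aluminium holder is fully home on the seat plate: all three arms measured level at the home height. I bedded it with about 8 N (8.4 N highest reading), then released it with the gripper clear and handed the job in at about 22 s; the jar, vial and cup were not touched.

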